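# Lock the sample carousel at its home position

### The arm

A 6-joint arm with a two-finger parallel gripper is mounted at the origin on the work surface. World frame = base frame: x ahead of the robot, y to its left, z up, the work surface at z = 0. Lengths are in m, angles in rad, forces in N, time in s.
With the tool pointing down it reaches from about 0.25 to 0.725 m from the base axis. Payload 4 kg.
Tool frame: the origin (TCP) lies on the centre line of the jaws, within the pads' length; the fingertips stand ahead of it and the grasp point (between the pads) lies 11 mm behind it (bot.tip_extent is the z of the fingertips in the tool frame, in m); z points along the fingers, y is the direction in which the jaws open and shut (so a half turn about z gives the same grasp; the last joint's range is limited). The gripper opens to 85 mm and grips with 20 to 120 N. Pads are 22 mm wide; open, the fingers measure 114 mm over their backs; the gripper's body (76 mm by 85 mm) begins 54 mm behind the grasp point. The pads swing forward as they close: fully open they stand 13 mm farther back than shut.
Start: joints at [-1.254, 0.241, 0.005, 1.335, 0, 1.571], TCP at [0.156, -0.475, 0.239] pointing down, gripper open.
Joint ranges: [-2.72, 2.72], [-1.05, 1.87], [-1.09, 1.28], [-1.99, 2.15], [-1.42, 1.44], [-3.14, 3.14]. Speed limits (rad/s): [2.79, 2.79, 3.14, 3.14, 3.14, 3.14].

### API

Orientations are given as a unit quaternion [x, y, z, w].
In Python, from workcell import bot gives the robot as it stands.
- The arm moves only by the shell command python3 -m jog 'ROWS'. ROWS is JSON, a list that holds one entry, the list of rows, each a list of 7 numbers: the shift along the world's x, y, z in m, then the turn, a rotation vector about the world's x, y, z in degrees, then the closure in counts, from 0 (fully open) to 255 (shut). In form: [[[tx, ty, tz, ax, ay, az, fingers], ...]]. A call has 1 to 10 rows; each row is the pose to reach, as a shift and turn from the pose commanded when the call began; what a row does not reach only later rows make up. A row lasts 1/12 s, in which the tool goes at most 41.7 mm and 7.16 degrees, less where a joint would pass 70% of its speed; a pose out of reach is approached as far as the arm can. A call with a gripper value outside its range is refused whole. The fingers move at their own pace and stop on an object; the grip force is fixed at half the most. Time passes only in rows, so rows that repeat a pose let the fingers close. It gives the time, the measured TCP pose, the force and the opening at its end, in the units of the state.
- bot.get_obs(): the state, without advancing time (a new reading comes with each control period).
- bot.camera(name): name is "side" or "top" or "wrist"; returns the picture (400x640x3 uint8, blue, green, red); there is no depth.
- bot.camera_model(name): a dict with "K" (3x3 intrinsics, pixels), "T" (4x4, takes a point from camera to world coordinates). Camera axes: x right, y down, z forward; pixel columns grow to the right and rows downward; lengths in m; the calibration is good to about 2 mm. The wrist camera is an equidistant fisheye: a pixel r from the principal point sees the ray r / f radians off the axis. A picture is of the moment at which its call begins: read the wrist's pose just before it. camera_model takes no time and is no camera call; for the wrist camera it gives the pose at the moment of the call.
- bot.job_done(): hands the job in, once; it reports no verdict.
The state is a dict: "clock": time; "joint_pos": joint angles; "joint_vel": joint speeds; "tau": joint torques, N m; "eef_pos": TCP position; "tool_rot": TCP orientation; "ft_force": force on the tool from outside, world axes, zero at the start; "ft_torque": the same for the moment, N m; "grip_width": finger opening in m.
Only numpy, scipy, OpenCV 4.12 (cv2) and the standard library are available. Lean on these libraries where they do the work, as an engineer would, in place of code of your own. Each camera call takes 0.05 s, during which the arm holds its last target. There are 200 camera calls.

### The job

The jar carousel on the lab bench must be locked before the jars are opened. With the fingertips, push the carousel round by its finger posts until the slot in the rim of its disc faces the lock bar, then push the red-ended bar fully home through the slot. Lift nothing: the jars stay upright in their cups, and the things lying about on the bench stay where they are.

Things in the scene. Friction and masses are not known exactly. Their poses are not given: they have to be found in the camera images.
- base: The carousel's blue round stand, 256 mm across, fixed to the bench. Origin on the bench, on the vertical axis of the carousel; x and y level, z up. The lock sits on its -y side: a dark steel guide (39 mm wide, 58 mm above the bench at the top, reaching 141 to 186 mm from the axis) carries the lock bar, which slides along the base's y axis, towards the carousel's axis.
- carousel: The turning part: aluminium locking disc, 250 mm across, 40 to 50 mm above the bench, one slot in its rim; on it a black tray of six jar cups (out to 86 mm from the axis), a steel centre knob (top 94 mm above the bench) and three black finger posts. Origin as the base's; its -y axis points at the slot. Turns endlessly both ways; slight friction (about 2 N at a post) holds it where it is left.
- slot (a point): The middle of the slot's mouth: on the rim, 125 mm from the axis, 45 mm above the bench. The slot is 18 mm wide, 28 mm deep towards the axis, and open above and below; a red tick is painted on the disc at its inner end.
- post1 (a point): Centre of the top of a finger post: black upright pin fixed to the disc, 16 mm in diameter, 55 mm tall (its top 105 mm above the bench), 108 mm from the axis, 60 degrees anticlockwise (seen from above) of the slot.
- post2 (a point): Centre of the top of the second finger post, like the first, opposite the slot (180 degrees).
- post3 (a point): Centre of the top of the third finger post, like the first, 60 degrees clockwise of the slot.
- lock_bar (a joint): How far the lock bar is pushed in, in m: 0 drawn back (its nose 6 mm outside the disc's rim), 0.026 fully home against its stop (its nose 20 mm inside the slot). Needs about 3 N to slide, no spring: it stays where it is left.
- bar_tip (a point): Tip of the lock bar's nose, 45 mm above the bench. The bar is steel, 12 mm square, with a round nose, so it finds its way in when the slot stands up to about 4 mm to either side; elsewhere it butts against the disc's rim.
- push_plate (a point): Centre of the outer face of the red push plate on the bar's outer end, which is pushed towards the carousel's axis. The plate is upright, 30 mm wide, 8 mm thick, and reaches from 35 to 85 mm above the bench; this point is 66 mm above the bench and, with the bar drawn back, 222 mm from the axis.
- jar1: Jar of sludge with a yellow screw cap, loose in a cup of the carousel, about 0.09 kg; 46 mm wide (cap 49 mm), 65 mm tall, standing 58 mm from the axis, its cap's top 117 mm above the bench. Origin: centre of its underside.
- jar2: Jar of sludge with a yellow screw cap, loose in a cup of the carousel, about 0.09 kg; 46 mm wide (cap 49 mm), 65 mm tall, standing 58 mm from the axis, its cap's top 117 mm above the bench. Origin: centre of its underside.
- jar3: Jar of sludge with a yellow screw cap, loose in a cup of the carousel, about 0.09 kg; 46 mm wide (cap 49 mm), 65 mm tall, standing 58 mm from the axis, its cap's top 117 mm above the bench. Origin: centre of its underside.
- jar4: Jar of sludge with a yellow screw cap, loose in a cup of the carousel, about 0.09 kg; 46 mm wide (cap 49 mm), 65 mm tall, standing 58 mm from the axis, its cap's top 117 mm above the bench. Origin: centre of its underside.
- jar5: Bystander: the same kind of jar, standing loose on the bench beside the lock. Origin: centre of its underside.
- jar6: Bystander: an empty clear jar with a yellow cap, same size, 0.03 kg, standing loose on the bench beside the lock. Origin: centre of its underside.
- spare_cap: Bystander: a loose yellow screw cap, 49 mm across, 17 mm tall, lying on the bench. Origin: centre of its underside.
- marker: Bystander: a white and blue marker pen, 100 mm long, 16 mm thick, lying on the bench along its x axis. Origin: on the bench under its middle.
Mind the look-alikes: they are no part of the job. Leave any blue or purple look-alike of the jar4 alone.

How it is judged:
By the outcome, as a careful person would: the job done as asked, in the order asked, and still so for the second after the job is handed in, with the robot touching nothing.
It also fails if it takes over 54 s, if anything falls off the work surface, if the arm or the gripper's body presses on something with over 40 N, if the wrist force passes 120 N, or if a joint passes its speed limit or range.

## Working session

There is one attempt and no reset: what is moved stays moved. The work goes in short steps, Python scripts to look and compute and a shell command to move; the robot and the scene stay as the last step left them, time stands still between calls to the robot, and variables do not carry over. Pictures are saved under pics/ and viewed, about 8 in all and at most 12, crops included, and the job is handed in when it is done.

```bash
mkdir -p pics; ls; cat > h.py <<'E'
import numpy as np, cv2
from workcell import bot
def ray(name,u,v):
    m=bot.camera_model(name);K=np.array(m["K"]);T=np.array(m["T"])
    d=np.linalg.inv(K)@[u,v,1.]
    return T[:3,3],T[:3,:3]@d
def at(name,u,v,z):
    o,d=ray(name,u,v);return (o+d*(z-o[2])/d[2]).round(4)
def proj(name,p):
    m=bot.camera_model(name);K=np.array(m["K"]);T=np.linalg.inv(np.array(m["T"]))
    q=T[:3,:3]@np.array(p)+T[:3,3];q=K@q;return (q[:2]/q[2]).round(1)
E
python3 - <<'E'
from h import *
for n in("top","side"):
    cv2.imwrite(f"pics/{n}0.png",bot.camera(n)); m=bot.camera_model(n);print(n,np.array(m["K"]).round(1).tolist(),np.array(m["T"]).round(3).tolist())
o=bot.get_obs();print({k:np.round(v,3).tolist() for k,v in o.items()},bot.tip_extent)
E
```

```text
pics
top [[384.7, 0.0, 323.4], [0.0, 384.7, 199.7], [0.0, 0.0, 1.0]] [[0.008, -0.991, 0.133, 0.462], [-1.0, -0.01, -0.017, 0.079], [0.018, -0.133, -0.991, 0.826], [0.0, 0.0, 0.0, 1.0]]
side [[396.0, 0.0, 319.4], [0.0, 396.0, 202.5], [0.0, 0.0, 1.0]] [[0.92, -0.288, 0.264, 0.332], [-0.391, -0.667, 0.635, -0.447], [-0.007, -0.688, -0.726, 0.701], [0.0, 0.0, 0.0, 1.0]]
{'clock': 0.1, 'joint_pos': [-1.254, 0.241, 0.004, 1.335, 0.0, 1.571], 'joint_vel': [-0.002, 0.0, 0.004, 0.001, -0.001, 0.0], 'tau': [-0.0, -37.314, 25.301, 0.011, 0.0, -0.0], 'eef_pos': [0.156, -0.475, 0.238], 'tool_rot': [0.987, 0.158, -0.0, -0.001], 'ft_force': [0.617, 0.498, 0.992], 'ft_torque': [-0.02, 0.0, -0.073], 'grip_width': 0.086} 0.008
```

View pics/top0.png

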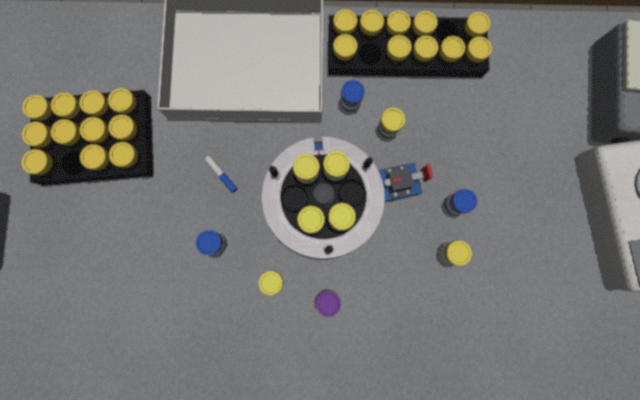

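View pics/side0.png

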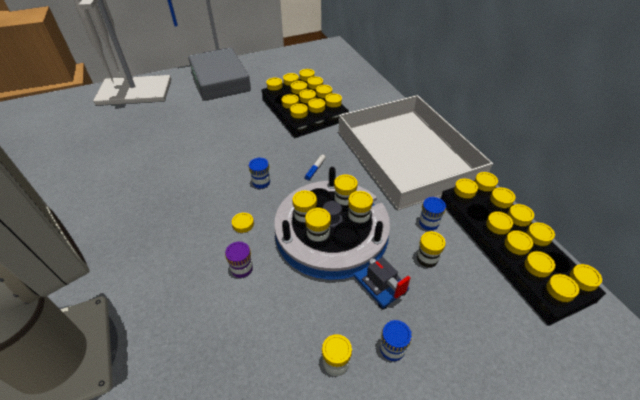

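The top view has the carousel centred at about (323,197). The slot is at (319,146) and the posts are at (274,171), (368,162) and (328,250). The lock guide is at (400,180) and the red plate at (428,173). Next I'll look at an enlarged crop.

```bash
python3 - <<'E'
from h import *
im=cv2.imread("pics/top0.png")
c=im[110:270,250:450]; cv2.imwrite("pics/top0c.png",cv2.resize(c,None,fx=4,fy=3.75 and 4,interpolation=cv2.INTER_CUBIC)[:600])
for n,u,v,z in[("c",323,197,.05),("slot",319,146,.05),("p1",274,171,.105),("p2",368,162,.105),("p3",328,250,.105),("plate",430,173,.07),("jar",392,120,.065),("jar",459,253,.065),("blue",464,201,.065),("blue",352,92,.065)]:
    print(n,at("top",u,v,z))
E
```

```text
c [0.5719 0.0667 0.05  ]
slot [0.6787 0.0758 0.05  ]
p1 [0.6133 0.1614 0.105 ]
p2 [ 0.6329 -0.0184  0.105 ]
p3 [0.4647 0.0575 0.105 ]
plate [ 0.6201 -0.1479  0.07  ]
jar [ 0.7315 -0.074   0.065 ]
jar [ 0.461  -0.2022  0.065 ]
blue [ 0.5646 -0.2164  0.065 ]
blue [0.7907 0.0084 0.065 ]
```

View pics/top0c.png

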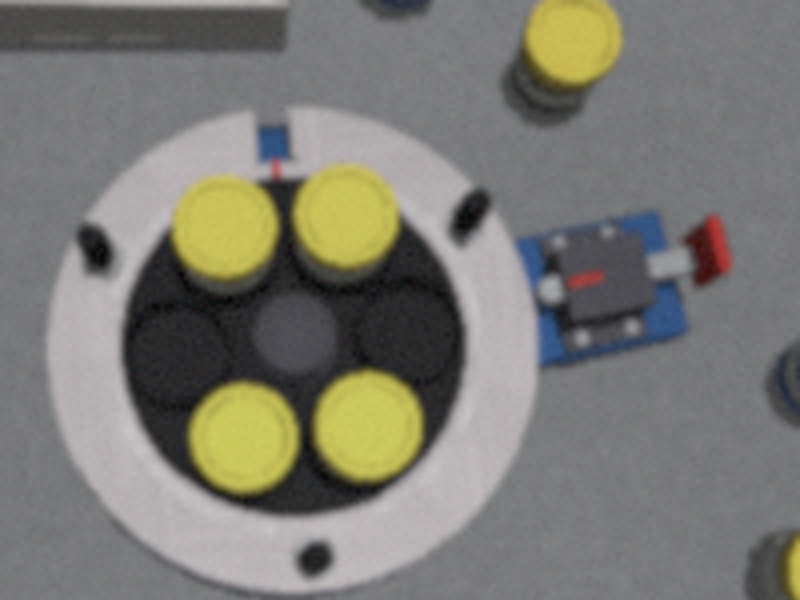

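The crop confirms the slot mouth at crop (270,108), the red tick at (277,168), the bar nose at about (550,290) and the plate at (722,248). The post tops are at about (88,233), (479,200) and (317,556). The carousel holds four yellow-capped jars; the blue and purple ones outside are look-alikes.

```bash
python3 - <<'E'
from h import *
from scipy.optimize import least_squares
f=lambda u,v,z:at("top",250+u/4,110+v/4,z)
P=[f(88,233,.105),f(479,200,.105),f(317,556,.105)]
B=[f(104,266,.05),f(460,238,.05)]
s=f(270,108,.05);t=f(277,168,.05)
# disc rim ellipse extremes centre
print("rim",f(47,350,.05),f(540,350,.05),f(293,105,.05),f(293,595,.05))
# slot angle phi; left post (world +y) is anticlockwise of slot (+60), right -60, bottom 180
off=np.radians([60,-60,180])
def r(q):
    R=[]
    for p,a in zip(P,off):R+=[*(q[:2]+.108*np.array([np.cos(q[2]+a),np.sin(q[2]+a)])-p[:2])]
    R+=[*(q[:2]+.125*np.array([np.cos(q[2]),np.sin(q[2])])-s[:2])]
    return R
q=least_squares(r,[.57,.067,0]).x;print("c",q[:2].round(4),"slot ang",np.degrees(q[2]).round(1),(np.array(r(q))*1e3).round(1))
for n,p in[("slot",s),("tick",t),("nose",f(548,290,.045)),("plate",f(726,248,.070)),("guide red mark",f(587,280,.058)),("barmid",f(670,263,.051))]:
    d=p[:2]-q[:2];print(n,p,np.hypot(*d).round(4),np.degrees(np.arctan2(d[1],d[0])).round(1))
E
```

```text
rim [0.5697 0.1912 0.05  ] [ 0.5722 -0.06    0.05  ] [0.6997 0.0672 0.05  ] [0.4475 0.0653 0.05  ]
c [0.5739 0.0663] slot ang 5.8 [-0.4 -0.5  0.1  0.5 -0.1  0.2  0.4 -0.2]
slot [0.6979 0.0791 0.05  ] 0.1246 5.9
tick [0.6659 0.0752 0.05  ] 0.0924 5.5
nose [ 0.6043 -0.0655  0.045 ] 0.1353 -77.0
plate [ 0.6222 -0.151   0.07  ] 0.2226 -77.5
guide red mark [ 0.6073 -0.0831  0.058 ] 0.1531 -77.4
barmid [ 0.618  -0.1276  0.051 ] 0.1989 -77.2
```

Fit: the axis is at (0.574, 0.066), the slot at +5.8° and the lock at −77.4°, with residuals under 1 mm. So the carousel must turn 83° clockwise. I'll straddle the near post (at 185.8°) with the partly closed fingers and push it round to 102.6°.

```bash
R='[0.2,0.37,0.02,0,0,70,130]'; python3 -m jog '[[[0.03,0.056,0.01,0,0,7,130],[0.06,0.111,0.02,0,0,14,130],[0.08,0.148,0.02,0,0,21,130],[0.1,0.185,0.02,0,0,28,130],[0.12,0.222,0.02,0,0,35,130],[0.14,0.259,0.02,0,0,42,130],[0.16,0.296,0.02,0,0,49,130],[0.18,0.333,0.02,0,0,56,130],[0.19,0.352,0.02,0,0,63,130],[0.2,0.37,0.02,0,0,70,130]]]'
python3 -m jog '[[[0.02,0.03,0,0,0,7,130],[0.03,0.05,0,0,0,14,130],[0.04,0.08,0,0,0,21,130],[0.06,0.1,0,0,0,28,130],[0.07,0.13,0,0,0,35,130],[0.08,0.15,0,0,0,42,130],[0.09,0.18,0,0,0,49,130],[0.1,0.19,0,0,0,56,130],[0.11,0.2,0,0,0,63,130],[0.11,0.2,0,0,0,70,130]]]'
python3 - <<'E'
from h import *
o=bot.get_obs();print({k:np.round(o[k],3).tolist() for k in("clock","joint_pos","eef_pos","tool_rot","grip_width")},bot.tip_extent)
x,y=o["tool_rot"][:2];ya=np.degrees(2*np.arctan2(y,x))-90;print("yaw y",ya)
print("to post",np.array([.574+.110*np.cos(np.radians(185.8)),.066+.110*np.sin(np.radians(185.8))])-o["eef_pos"][:2])
E
```

```text
clock: 0.93
eef_pos: [0.3534, -0.1076, 0.2592]
tool_rot: [0.716, 0.698, -0.0, 0.0]
ft_force: [1.4, -0.6, 0.3]
grip_width: 0.0419
clock: 1.77
eef_pos: [0.4645, 0.0924, 0.2585]
tool_rot: [0.185, 0.983, 0.0, -0.0]
ft_force: [-0.6, -0.3, 0.8]
grip_width: 0.0417
{'clock': 1.767, 'joint_pos': [0.196, 0.181, -0.021, 1.369, 0.001, 0.568], 'eef_pos': [0.465, 0.092, 0.258], 'tool_rot': [0.185, 0.983, 0.0, -0.0], 'grip_width': 0.042} 0.008
yaw y 68.65538645831572
to post [ 1.57234916e-05 -3.74856806e-02]
```

```bash
python3 -m jog '[[[0,-0.02,-0.02,0,0,7,130],[0,-0.037,-0.04,0,0,14,130],[0,-0.037,-0.06,0,0,21,130],[0,-0.037,-0.08,0,0,27,130],[0,-0.037,-0.11,0,0,27,130],[0,-0.037,-0.135,0,0,27,130],[0,-0.037,-0.155,0,0,27,130],[0,-0.037,-0.17,0,0,27,130],[0,-0.037,-0.173,0,0,27,130],[0,-0.037,-0.173,0,0,27,130]]]'
python3 - <<'E'
from h import *
im=bot.camera("side");cv2.imwrite("pics/side1.png",cv2.resize(im[130:310,220:440],None,fx=3.3,fy=3.3,interpolation=cv2.INTER_CUBIC))
o=bot.get_obs();print(o["clock"],o["eef_pos"],o["ft_force"],o["joint_pos"])
th=185.8
for d in range(0,91,3):
    a=np.radians(th-d);p=.110*np.array([np.cos(a),np.sin(a)]);p0=.110*np.array([np.cos(np.radians(th)),np.sin(np.radians(th))])
    print(-d,(p-p0).round(3),end="; ")
E
```

```text
clock: 2.6
eef_pos: [0.462, 0.0532, 0.0851]
tool_rot: [-0.045, 0.999, -0.0, -0.002]
ft_force: [0.8, 0.1, 0.5]
grip_width: 0.0418
2.65 [0.46305492 0.05332923 0.08620241] [0.38698969 0.04184012 0.35124568] [ 1.14662023e-01  3.05455798e-01 -3.36859832e-01  9.29548558e-01
  1.69409600e-06  2.47932916e-02]
0 [0. 0.]; -3 [-0.     0.006]; -6 [-0.001  0.012]; -9 [-0.     0.017]; -12 [0.    0.023]; -15 [0.001 0.029]; -18 [0.002 0.034]; -21 [0.003 0.04 ]; -24 [0.005 0.045]; -27 [0.007 0.051]; -30 [0.009 0.056]; -33 [0.012 0.061]; -36 [0.014 0.066]; -39 [0.017 0.071]; -42 [0.021 0.076]; -45 [0.024 0.081]; -48 [0.028 0.085]; -51 [0.032 0.089]; -54 [0.036 0.093]; -57 [0.041 0.097]; -60 [0.045 0.1  ]; -63 [0.05  0.104]; -66 [0.055 0.107]; -69 [0.06  0.109]; -72 [0.065 0.112]; -75 [0.07  0.114]; -78 [0.076 0.116]; -81 [0.081 0.117]; -84 [0.087 0.119]; -87 [0.093 0.12 ]; -90 [0.098 0.121];
```

View pics/side1.png

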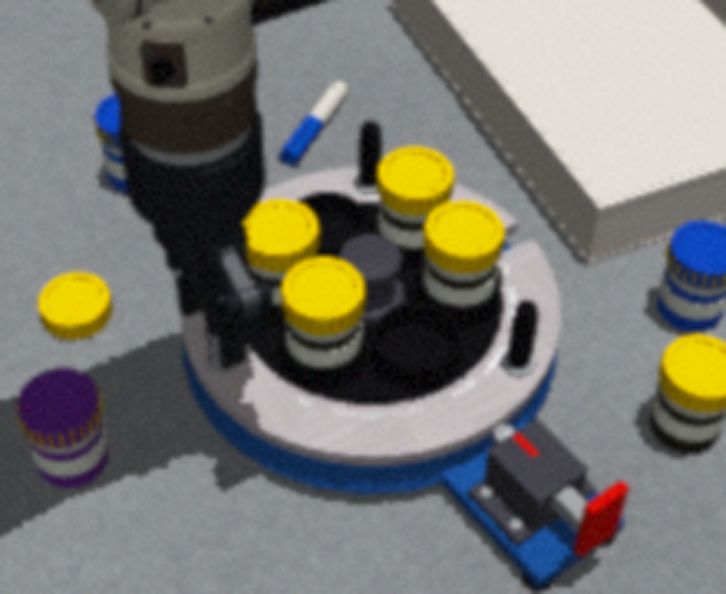

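Fingers straddle the near post without contact force. Now I'll sweep clockwise.

```bash
python3 -m jog '[[[0,0.006,0,0,0,-3,130],[-0.001,0.012,0,0,0,-6,130],[0,0.017,0,0,0,-9,130],[0,0.023,0,0,0,-12,130],[0.001,0.029,0,0,0,-15,130],[0.002,0.034,0,0,0,-18,130],[0.003,0.04,0,0,0,-21,130],[0.005,0.045,0,0,0,-24,130],[0.007,0.051,0,0,0,-27,130],[0.009,0.056,0,0,0,-30,130]]]'
python3 -m jog '[[[0.003,0.005,0,0,0,-3,130],[0.005,0.01,0,0,0,-6,130],[0.008,0.015,0,0,0,-9,130],[0.012,0.02,0,0,0,-12,130],[0.015,0.025,0,0,0,-15,130],[0.019,0.029,0,0,0,-18,130],[0.023,0.033,0,0,0,-21,130],[0.027,0.037,0,0,0,-24,130],[0.032,0.041,0,0,0,-27,130],[0.036,0.044,0,0,0,-30,130]]]'
python3 -m jog '[[[0.005,0.004,0,0,0,-3,130],[0.01,0.007,0,0,0,-6,130],[0.015,0.009,0,0,0,-9,130],[0.02,0.012,0,0,0,-12,130],[0.025,0.014,0,0,0,-15,130],[0.031,0.016,0,0,0,-18,130],[0.031,0.016,0,0,0,-18,130],[0.031,0.016,0,0,0,-18,130]]]'
python3 - <<'E'
from h import *
im=bot.camera("top");cv2.imwrite("pics/top1.png",cv2.resize(im[110:260,250:450],None,fx=4,fy=4,interpolation=cv2.INTER_CUBIC))
o=bot.get_obs();d=o["eef_pos"][:2]-[.574,.066];print(o["clock"],o["eef_pos"],np.hypot(*d),np.degrees(np.arctan2(d[1],d[0])),o["ft_force"],o["joint_pos"])
E
```

```text
clock: 3.48
eef_pos: [0.4727, 0.1093, 0.0878]
tool_rot: [0.217, 0.976, -0.0, 0.001]
ft_force: [-1.6, -1.7, 0.2]
grip_width: 0.0419
clock: 4.32
eef_pos: [0.5082, 0.1538, 0.0877]
tool_rot: [0.462, 0.887, 0.0, -0.0]
ft_force: [-2.5, -0.1, 0.3]
grip_width: 0.0417
clock: 4.98
eef_pos: [0.5404, 0.1697, 0.0876]
tool_rot: [0.593, 0.805, 0.001, 0.001]
ft_force: [0.3, 0.2, -0.6]
grip_width: 0.0418
5.0333 [0.54000962 0.16952809 0.08734704] 0.10896518225869072 108.1760611429221 [-0.58112343 -0.42592566  0.97950726] [ 3.04302628e-01  4.75364160e-01 -6.66631909e-02  1.02674243e+00
 -2.11993582e-04  1.57451842e+00]
```

View pics/top1.png

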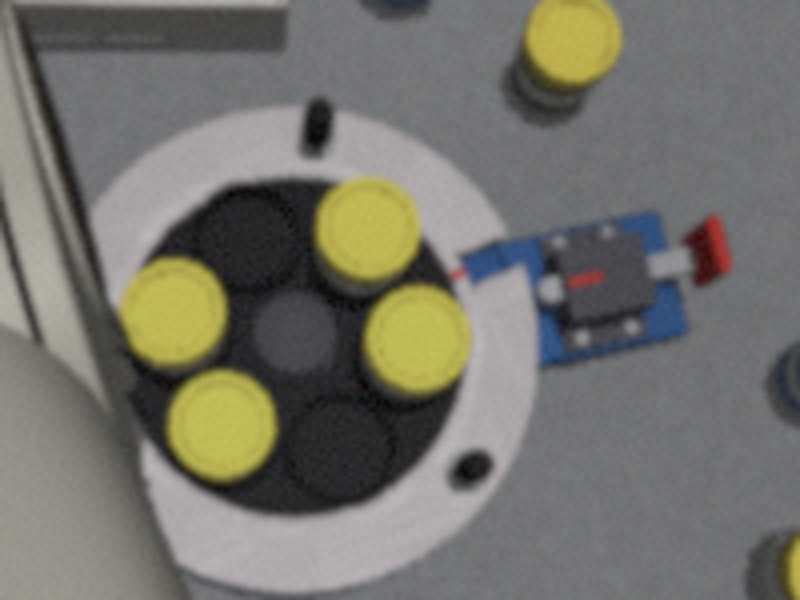

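The slot is now at about (518,251) in the crop, still short of the lock. The visible posts are at (319,108) and (476,463), and the tick is at (458,274).

```bash
python3 - <<'E'
from h import *
f=lambda u,v,z:at("top",250+u/4,110+v/4,z)
for n,p,o in[("mouth",f(517,251,.05),0),("tick",f(458,274,.05),0),("p1",f(319,108,.105),60),("p3",f(476,463,.105),-60)]:
    d=p[:2]-[.5739,.0663];print(n,np.hypot(*d).round(4),(np.degrees(np.arctan2(d[1],d[0]))-o).round(1))
d0=-67.9+180+108.2-108.2
for a in(108.2,102,98,96,95.5,95,94.5):
    r=np.radians(a);print(a,(np.array([.574,.066])+.109*np.array([np.cos(r),np.sin(r)])).round(4)-[.540,.1695])
E
```

```text
mouth 0.1254 -66.6
tick 0.0925 -66.2
p1 0.1082 -65.8
p3 0.1065 -66.5
108.2 [0. 0.]
102 [0.0113 0.0031]
98 [0.0188 0.0044]
96 [0.0226 0.0049]
95.5 [0.0236 0.005 ]
95 [0.0245 0.0051]
94.5 [0.0254 0.0052]
```

```bash
python3 -m jog '[[[0.005,0.0015,0,0,0,-3,130],[0.01,0.003,0,0,0,-6,130],[0.015,0.004,0,0,0,-9,130],[0.0205,0.0046,0,0,0,-11,130],[0.0205,0.0046,0,0,0,-11,130],[0.0205,0.0046,0,0,0,-11,130]]]'
python3 - <<'E'
from h import *
im=bot.camera("top");cv2.imwrite("pics/top2.png",cv2.resize(im[130:240,320:440],None,fx=5.4,fy=5.4,interpolation=cv2.INTER_CUBIC))
o=bot.get_obs();d=o["eef_pos"][:2]-[.574,.066];print(o["clock"],o["eef_pos"],np.hypot(*d),np.degrees(np.arctan2(d[1],d[0])),o["ft_force"])
E
```

```text
clock: 5.53
eef_pos: [0.5601, 0.1739, 0.0867]
tool_rot: [0.668, 0.744, 0.0, 0.0]
ft_force: [-1.1, -0.6, 0.3]
grip_width: 0.0419
5.5833 [0.55987656 0.17385045 0.08663099] 0.10877128333691484 97.46065403646679 [ 0.07721774 -0.04911888 -0.48101437]
```

View pics/top2.png

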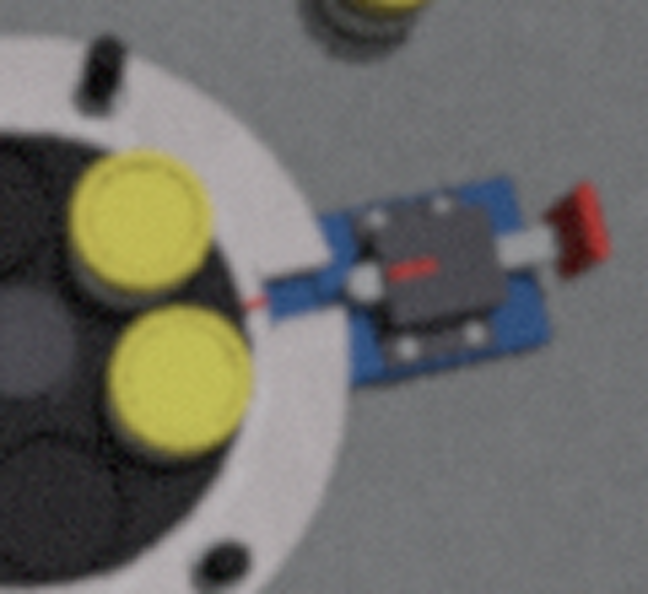

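The slot mouth is at about (337,285), the tick at (256,302) and the nose at (365,283), so it is nearly aligned. I'll compute the residual.

```bash
python3 - <<'E'
from h import *
f=lambda u,v,z:at("top",320+u/5.4,130+v/5.4,z)
for n,p,o in[("mouth",f(337,285,.05),0),("tick",f(256,302,.05),0),("p1",f(105,52,.105),60),("p3",f(226,561,.105),-60),("nose",f(365,284,.045),0),("bar",f(527,250,.051),0),("mark",f(413,268,.058),0),("plate",f(604,232,.075),0)]:
    d=p[:2]-[.5739,.0663];print(n,p,np.hypot(*d).round(4),(np.degrees(np.arctan2(d[1],d[0]))-o).round(1))
E
```

```text
mouth [ 0.6027 -0.0551  0.05  ] 0.1248 -76.7
tick [ 0.5958 -0.0242  0.05  ] 0.0931 -76.4
p1 [0.6765 0.0366 0.105 ] 0.1068 -76.1
p3 [ 0.4951 -0.0057  0.105 ] 0.1067 -77.6
nose [ 0.6041 -0.0667  0.045 ] 0.1364 -77.2
bar [ 0.6168 -0.1277  0.051 ] 0.1987 -77.5
mark [ 0.608  -0.0825  0.058 ] 0.1527 -77.1
plate [ 0.6191 -0.1502  0.075 ] 0.2212 -78.2
```

Slot at about −76.7° against lock −77.4°. I'll nudge 0.7° more, back off, lift, and cross over to the plate with shut fingers.

```bash
python3 -m jog '[[[0.0013,0.0002,0,0,0,0,130],[0.0013,0.0002,0,0,0,0,130],[-0.004,0,0,0,0,0,130],[-0.01,-0.001,0,0,0,0,130],[-0.01,-0.001,0.03,0,0,0,130],[-0.01,-0.001,0.07,0,0,0,130],[-0.01,-0.001,0.11,0,0,0,130],[0,-0.03,0.12,0,0,0,255],[0.01,-0.07,0.12,0,0,0,255],[0.02,-0.11,0.12,0,0,3,255]]]'
python3 -m jog '[[[0.005,-0.04,0,0,0,1,255],[0.01,-0.08,0,0,0,2,255],[0.02,-0.12,0,0,0,3,255],[0.03,-0.16,0,0,0,3.4,255],[0.04,-0.2,0,0,0,3.4,255],[0.05,-0.23,0,0,0,3.4,255],[0.051,-0.252,-0.01,0,0,3.4,255],[0.051,-0.252,-0.04,0,0,3.4,255],[0.051,-0.252,-0.06,0,0,3.4,255],[0.051,-0.252,-0.06,0,0,3.4,255]]]'
python3 - <<'E'
from h import *
im=bot.camera("top");cv2.imwrite("pics/top3.png",cv2.resize(im[130:240,320:440],None,fx=5.4,fy=5.4,interpolation=cv2.INTER_CUBIC))
o=bot.get_obs();print(o["clock"],o["eef_pos"],o["grip_width"],bot.tip_extent,"need",np.array([.6307,-.1877,.07])-o["eef_pos"],np.degrees(2*np.arctan2(o["tool_rot"][1],o["tool_rot"][0]))-90)
E
```

```text
clock: 6.42
eef_pos: [0.5803, 0.0641, 0.2084]
tool_rot: [0.647, 0.763, 0.001, 0.001]
ft_force: [0.6, 0.0, -0.3]
grip_width: 0.0061
clock: 7.25
eef_pos: [0.6269, -0.1877, 0.1406]
tool_rot: [0.626, 0.78, -0.002, -0.005]
ft_force: [-0.7, 0.4, -0.7]
grip_width: 0.0001
7.3 [ 0.62813888 -0.18752589  0.14325154] 1.4435376697726324e-05 0.008 need [ 0.00256112 -0.00017411 -0.07325154] 12.527646946638129
```

View pics/top3.png

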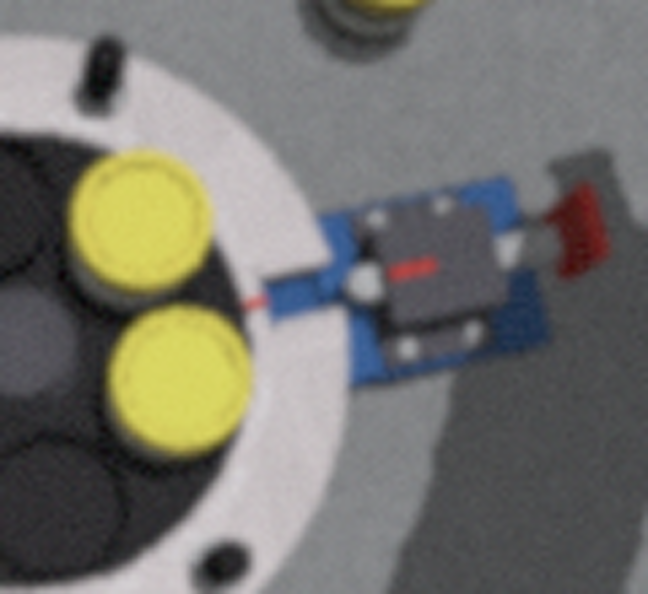

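The slot barely moved and is about 1.5 mm off, within the ±4 mm capture. Next I'll descend outside the plate and push.

```bash
python3 -m jog '[[[0.002,0,-0.03,0,0,0,255],[0.002,0,-0.055,0,0,0,255],[0.002,0,-0.073,0,0,0,255],[0.002,0,-0.073,0,0,0,255],[0,0.01,-0.073,0,0,0,255],[-0.002,0.018,-0.073,0,0,0,255],[-0.0035,0.025,-0.073,0,0,0,255],[-0.0045,0.03,-0.073,0,0,0,255],[-0.0055,0.034,-0.073,0,0,0,255],[-0.0055,0.034,-0.073,0,0,0,255]]]'
python3 - <<'E'
from h import *
im=bot.camera("side");cv2.imwrite("pics/side2.png",cv2.resize(im[180:320,300:450],None,fx=4.2,fy=4.2,interpolation=cv2.INTER_CUBIC))
o=bot.get_obs();d=o["eef_pos"][:2]-[.574,.066];print(o["clock"],o["eef_pos"],np.hypot(*d),np.degrees(np.arctan2(d[1],d[0])),o["ft_force"])
E
```

```text
clock: 8.13
eef_pos: [0.6262, -0.1533, 0.0751]
tool_rot: [0.625, 0.781, 0.001, 0.001]
ft_force: [0.1, -0.1, -0.6]
grip_width: 0.0001
8.1833 [ 0.62580114 -0.15344648  0.07442642] 0.22547753013426153 -76.7182537155533 [-0.82241045 -0.1106523   0.59025391]
```

View pics/side2.png

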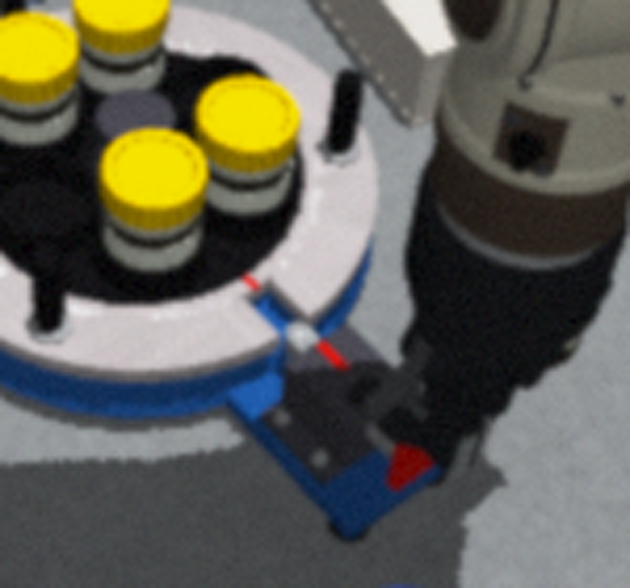

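The fingers are on the plate (lower red corner visible at (410,468)) and the nose is entering the slot mouth at (300,335). I'll keep pushing and watch the force.

```bash
python3 -m jog '[[[-0.001,0.003,0,0,0,0,255],[-0.0015,0.006,0,0,0,0,255],[-0.002,0.009,0,0,0,0,255],[-0.003,0.012,0,0,0,0,255]]]'
python3 -m jog '[[[-0.0006,0.002,0,0,0,0,255],[-0.001,0.004,0,0,0,0,255]]]'
```

```text
clock: 8.52
eef_pos: [0.6227, -0.1424, 0.0735]
tool_rot: [0.626, 0.78, 0.0, 0.001]
ft_force: [1.9, -2.1, 1.6]
grip_width: -0.0002
clock: 8.68
eef_pos: [0.6215, -0.1379, 0.0734]
tool_rot: [0.626, 0.78, 0.0, 0.0]
ft_force: [1.9, -2.5, 2.6]
grip_width: -0.0
```

```bash
python3 -m jog '[[[-0.0004,0.0015,0,0,0,0,255],[-0.0007,0.003,0,0,0,0,255]]]'; python3 -m jog '[[[-0.0004,0.0015,0,0,0,0,255],[-0.0004,0.0015,0,0,0,0,255]]]'
```

```text
clock: 8.85
eef_pos: [0.621, -0.1357, 0.0734]
tool_rot: [0.626, 0.78, -0.001, 0.001]
ft_force: [3.4, -6.8, 0.9]
grip_width: -0.0
clock: 9.02
eef_pos: [0.6209, -0.1357, 0.0734]
tool_rot: [0.626, 0.78, -0.001, 0.002]
ft_force: [3.6, -8.5, 0.0]
grip_width: -0.0
```

The TCP stalled at r = 0.207 m, exactly where the stop should be, and the force is rising. One firmer push, then I'll retreat and look.

```bash
python3 -m jog '[[[-0.0005,0.002,0,0,0,0,255],[-0.0008,0.004,0,0,0,0,255],[-0.0008,0.004,0,0,0,0,255]]]'; python3 -m jog '[[[0.002,-0.01,0,0,0,0,255],[0.007,-0.03,0,0,0,0,255],[0.011,-0.05,0,0,0,0,255],[0.011,-0.05,0.04,0,0,0,255],[0.011,-0.05,0.08,0,0,0,255],[0.011,-0.08,0.12,0,0,0,255],[0,-0.12,0.15,0,0,0,255],[-0.03,-0.15,0.15,0,0,0,255],[-0.06,-0.18,0.15,0,0,0,255],[-0.06,-0.18,0.15,0,0,0,255]]]'
python3 - <<'E'
from h import *
t=bot.camera("top");s=bot.camera("side");cv2.imwrite("pics/top_end.png",t)
a=cv2.resize(t[130:240,320:440],(390,358),interpolation=cv2.INTER_CUBIC);b=cv2.resize(s[160:270,290:410],(390,358),interpolation=cv2.INTER_CUBIC)
cv2.imwrite("pics/end.png",np.hstack([a,b]))
o=bot.get_obs();print(o["clock"],o["eef_pos"],o["ft_force"])
E
```

```text
clock: 9.27
eef_pos: [0.6209, -0.1355, 0.0736]
tool_rot: [0.627, 0.779, -0.004, 0.005]
ft_force: [5.3, -16.6, -1.9]
grip_width: 0.0001
clock: 10.1
eef_pos: [0.5559, -0.3125, 0.2237]
tool_rot: [0.627, 0.779, -0.001, -0.001]
ft_force: [0.4, -0.7, -0.2]
grip_width: -0.0
10.2 [ 0.55668752 -0.31098591  0.22279674] [ 1.22323677  0.51824185 -0.09557441]
```

View pics/end.png

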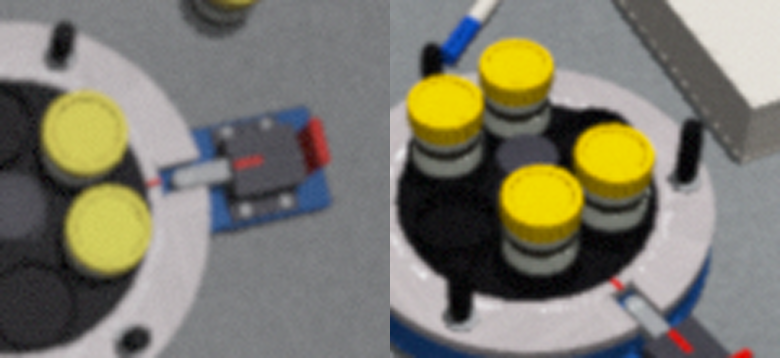

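View pics/top_end.png

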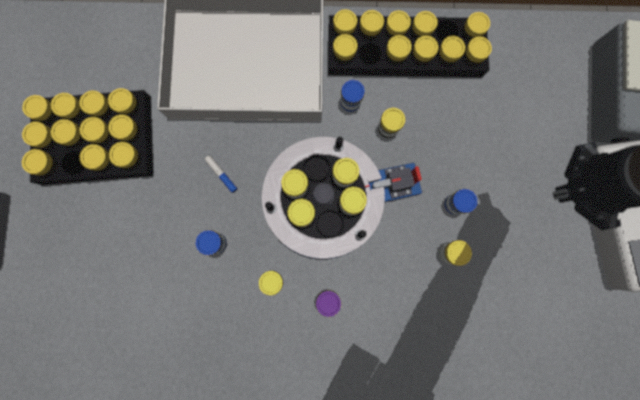

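The bar lies in the slot with its nose near the tick at (168,180). The plate is against the guide, all four jars are upright, and the bystanders are at the same pixels as before. I'll check the nose depth and hand in.

```bash
python3 - <<'E'
from h import *
for n,p in[("nose",at("top",320+168/3.25,130+180/3.25,.047)),("plate",at("top",320+323/3.25,130+143/3.25,.07))]:
    print(n,p,np.hypot(*(p[:2]-[.5739,.0663])))
print(bot.job_done())
E
```

```text
nose [ 0.5975 -0.0334  0.047 ] 0.10245511212233385
plate [ 0.6178 -0.1264  0.07  ] 0.19763729405150235
the job is handed in; nothing more can be done
None
```

The carousel is locked and the job is handed in, at about 10 s on the clock.

I straddled the near finger post (opposite the slot) with the fingertips and pushed the carousel about 83° clockwise until the slot faced the bar. With the fingers shut, I then pushed the red plate in until it stopped.

**Last checks:**
- **Bar:** it stalled where the stop should be (tool 207 mm from the axis) and stayed there under about 17 N. In the final picture the nose measures about 102 mm from the axis against 105 mm expected, and the plate about 198 mm against 196 mm. Both agree within pixel accuracy.
- **Jars and bystanders:** all four jars are upright in their cups. In the top view the bench items sit at the same pixels as at the start.

**One thing that disagreed:** a final 0.7° nudge to the carousel had no visible effect. The slot was about 1.5 mm off the bar's line before the push, inside the 4 mm the nose can take, and the bar went in with only about 3–4 N.

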